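# Start the hob plate under the teal pot

## Task

Start the hob for the teal pot using closed fingertips, nothing is to be gripped: press the red rocker over to on, then press the white key of the plate the teal pot stands on fully down until it stays in, and last press the round green start button fully down and let it spring back. Leave the key of the other plate out, press the controls only in this order, and do not lift, push or shift the cookware or anything else standing about.

Things in the scene. Friction and masses are not known exactly. Their poses are not given: they have to be found in the camera images.
- hob: fixed white twin hob, 360 (x) by 520 (y) by 60 mm high, level top; origin at the centre of its underside, x to its back, y to the robot's left. Plates (pale rings of 108 mm radius on black glass) centred (mm) at x +45, y +125 (left) and y -125 (right). Controls on the front strip, all at x -135 mm: red rocker y +170, key of left plate y +60, key of right plate y -60, green start button y -170
- mains (a joint): red rocker mains switch, a V of two wings 32 long, 34 mm wide, pivot along the hob's y, 10 mm above its top. 0 = off: near wing (robot's side, white line) tipped up, its end 24 mm above the hob's top; 0.36 rad = on: near wing pressed level, surface 13 mm above the hob's top. Takes 3 to 4 N on the near wing, stays where left; on counts from 0.30
- mains_press (a point): point on the top surface of the rocker's near wing, 24 mm from its pivot, where to press down on it; it goes down about 8 mm to on
- key_left (a joint): latching white key of the left plate: 0 = out, 0.007 m = fully in (moves straight down, takes about 4 N, stays where it is left); in counts from 0.005
- key_left_top (a point): centre of the top face (34 by 38 mm) of the left plate's key, 14 mm above the hob's top when out, 7 mm when in; pictogram of two dots, the left one filled dark
- key_right (a joint): latching white key of the right plate: values and behaviour as key_left
- key_right_top (a point): centre of the top face (34 by 38 mm) of the right plate's key, 14 mm above the hob's top when out, 7 mm when in; pictogram of two dots, the right one filled dark
- start (a joint): round green start button on a spring: 0 = out, 0.006 m = fully down (about 4.5 N), springs back when released; pressed counts from 0.0045
- start_top (a point): centre of the flat top of the start button, 36 mm diameter, 14 mm above the hob's top when out
- pot_center (a point): teal open cooking pot with two black loop handles, 176 mm diameter, 80 mm high, standing on one of the plates (left or right, varies); the point is on its axis half-way up
- pan_center (a point): dark steel frying pan, 196 mm diameter, 40 mm high, with a long black handle pointing to the back, on the other plate; the point is on its axis half-way up
- jar: amber spice jar with red cap, 44 mm diameter, 75 mm high, on the hob behind and between the plates; origin at the centre of its underside
- mug: blue ceramic mug, 76 mm diameter, 85 mm high, on the worktop in front of the hob; origin at the centre of its underside
- spoon: wooden spoon 240 mm long lying on the worktop in front of the hob; origin on its underside, x along it towards the bowl
- can: tin with yellow label, 74 mm diameter, 105 mm high, on the worktop left of the hob; origin at the centre of its underside
- soap: green soap bottle, 60 mm diameter, 150 mm high, on the worktop right of the hob; origin at the centre of its underside
Things that resemble listed ones, but are neither listed nor needed, are in the scene too. What is meant by the part that bears pot_center is not blue, and is the larger of those in its own colour.

How it is judged:
By the outcome, as a careful person would: the job done as asked, in the order asked, and still so for the second after the job is handed in, with the robot touching nothing.
It also fails if it takes over 40 s, if anything falls off the work surface, if the arm or the gripper's body presses on something with over 40 N, if the wrist force passes 120 N, or if a joint passes its speed limit or range.

## Robot

A 6-joint arm with a two-finger parallel gripper is mounted at the origin on the work surface. World frame = base frame: x ahead of the robot, y to its left, z up, the work surface at z = 0. Lengths are in m, angles in rad, forces in N, time in s.
With the tool pointing down it reaches from about 0.2 to 0.875 m from the base axis. Payload 3.4 kg.
Tool frame: the origin (TCP) lies between the finger pads; the fingertips stand 22 mm ahead of it and the grasp point (between the pads) lies 3 mm ahead of it (manip.nose_length is the distance from the TCP to the fingertips, in m); x points along the fingers, z is the direction in which the jaws open and shut, and the axes are right-handed (so a half turn about x gives the same grasp; the last joint's range is limited). The gripper opens to 94 mm and grips with 3 to 60 N. Pads are 16 mm wide; open, the fingers measure 119 mm over their backs; the gripper's body (75 mm by 177 mm) begins 78 mm behind the grasp point.
Start: joints at [1.154, 0.276, 1.505, -0, 1.361, -0.121], TCP at [0.168, 0.55, 0.227] pointing down, gripper open.
Joint ranges: [-2.89, 2.89], [-0.75, 2.08], [0.22, 2.7], [-1.18, 4.32], [0.11, 2.71], [-2.7, 2.7]. Speed limits (rad/s): [2.57, 2.57, 3.14, 3.14, 3.14, 3.14].

## Interface

Orientations are given as a unit quaternion [w, x, y, z].
In Python, from station import manip gives the robot as it stands. The module is installed in compiled form; this text tells all that it offers.
- The arm moves only by the shell command python3 -m jog 'ROWS'. ROWS is a JSON object of lists of equal length, an entry for each row: "fingers": the opening, from -1 (shut) to 1 (fully open); "delta_pos": the shift along the world's x, y, z in cm, a list of three; "spin": the turn about the world's z in degrees. In form: {"fingers": [fingers, ...], "delta_pos": [[tx, ty, tz], ...], "spin": [spin, ...]}. A call has exactly 5 rows; each row shifts and turns the commanded pose from where the row before left it; what a row does not reach is not made up. A row lasts 1/8 s, in which the tool goes at most 62.5 mm and 10.7 degrees, less where a joint would pass 70% of its speed; a pose out of reach is approached as far as the arm can. A call with a gripper value outside its range is refused whole. The fingers move at their own pace and stop on an object; the grip force is fixed at half the most. Time passes only in rows, so rows that do not move let the fingers close, or fill a call up. It gives the time, the measured TCP pose, the force and the opening at its end, in the units of the state.
- manip.sense(): the state, without advancing time (a new reading comes with each control period).
- manip.capture(name): name is "side" or "top" or "wrist"; returns the picture (420x560x3 uint8, red, green, blue); there is no depth.
- manip.calibration(name): a dict with "camera_matrix" (3x3 intrinsics, pixels), "position" and "attitude" of the camera in the world. Camera axes: x right, y up, looking along -z (the intrinsics and any distortion apply to the point x, -y, -z); pixel columns grow to the right and rows downward; lengths in m; the calibration is good to about 2 mm. A picture is of the moment at which its call begins: read the wrist's pose just before it. calibration takes no time and is no camera call; for the wrist camera it gives the pose at the moment of the call.
- manip.hand_in(): hands the job in, once; it reports no verdict.
The state is a dict: "time_s": time; "joint_pos": joint angles; "joint_vel": joint speeds; "joint_torque": joint torques, N m; "position": TCP position; "tool_rot": TCP orientation; "contact_force": force on the tool from outside, world axes, zero at the start; "wrist_torque": the same for the moment, N m; "grip_width": finger opening in m.
Only numpy, scipy, OpenCV 4.12 (cv2) and the standard library are available. Lean on these libraries where they do the work, as an engineer would, in place of code of your own. Each camera call takes 0.05 s, during which the arm holds its last target. There are 200 camera calls.

## Working session

There is one attempt and no reset: what is moved stays moved. The work goes in short steps, Python scripts to look and compute and a shell command to move; the robot and the scene stay as the last step left them, time stands still between calls to the robot, and variables do not carry over. Pictures are saved under pics/ and viewed, about 8 in all and at most 12, crops included, and the job is handed in when it is done.

```bash
mkdir -p pics; python3 - <<'E'
from station import manip
import cv2,numpy as np
for n in("top","side"):
    im=manip.capture(n); cv2.imwrite(f"pics/{n}0.png",im[:,:,::-1]); c=manip.calibration(n); print(n,c)
s=manip.sense();print(s);print(manip.nose_length)
E
```

```text
top {'camera_matrix': array([[454.40030401,   0.        , 270.73198946],
       [  0.        , 454.40030401, 208.16496361],
       [  0.        ,   0.        ,   1.        ]]), 'position': array([3.73723045e-01, 5.80794187e-05, 1.45048122e+00]), 'attitude': array([ 0.71202788,  0.05926051, -0.04916355, -0.6979165 ])}
side {'camera_matrix': array([[539.37064868,   0.        , 273.19261085],
       [  0.        , 539.37064868, 206.58732953],
       [  0.        ,   0.        ,   1.        ]]), 'position': array([ 0.47420845, -1.3488984 ,  1.10071542]), 'attitude': array([ 0.894733  ,  0.44528846, -0.0117447 , -0.03214194])}
{'time_s': 0.1, 'joint_pos': array([ 1.15400451e+00,  2.76518594e-01,  1.50593137e+00,  1.49645428e-05,
        1.36071244e+00, -1.21008373e-01]), 'joint_vel': array([-7.72018006e-05, -1.51254039e-03, -3.62882068e-03,  7.80526462e-04,
       -1.45728927e-03,  8.32578244e-04]), 'joint_torque': array([ 3.24518762e-03, -4.05452871e+01, -2.37782568e+01,  7.05477479e-02,
        2.98858888e-02, -3.55616567e-05]), 'position': array([0.16743025, 0.54962056, 0.22672868]), 'tool_rot': array([ 0.5677339 , -0.42113393,  0.5687042 ,  0.42059478]), 'contact_force': array([-0.38203256,  0.26749257,  0.03848243]), 'wrist_torque': array([ 0.01323025,  0.02823245, -0.00458374]), 'grip_width': 0.09399544027428194}
0.022
```

View pics/top0.png

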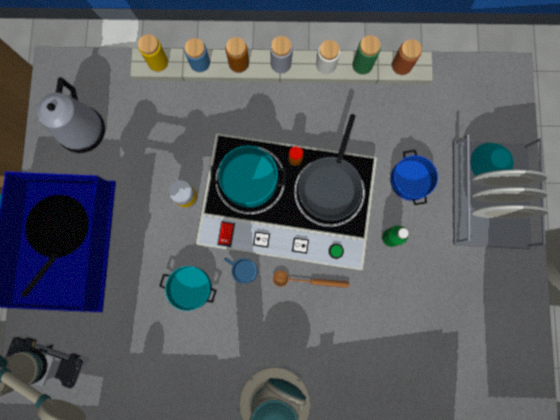

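View pics/side0.png

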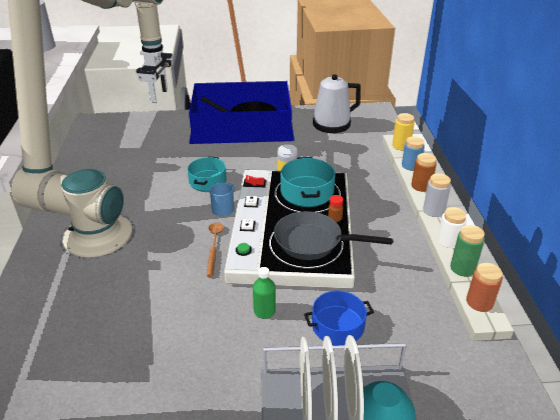

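The top picture shows three pot candidates: teal on the hob's left plate (250,178), a smaller teal one on the worktop (189,288) and a blue one (414,177). The one meant is at (250,178): it is teal, the larger of the two teal pots, and stands on a plate. The controls are the rocker (227,233), left key (262,239), right key (300,245) and start (337,251). I'll confirm this in an enlarged crop.

```bash
python3 - <<'E'
import cv2,numpy as np
a=cv2.imread("pics/top0.png")[130:320,155:385]; b=cv2.imread("pics/side0.png")[140:290,180:370]
a=cv2.resize(a,(690,570),interpolation=cv2.INTER_CUBIC); cv2.imwrite("pics/c1.png",a)
b=cv2.resize(b,(760,600),interpolation=cv2.INTER_CUBIC); cv2.imwrite("pics/c2.png",b)
E
```

```text
(no output)
```

View pics/c1.png

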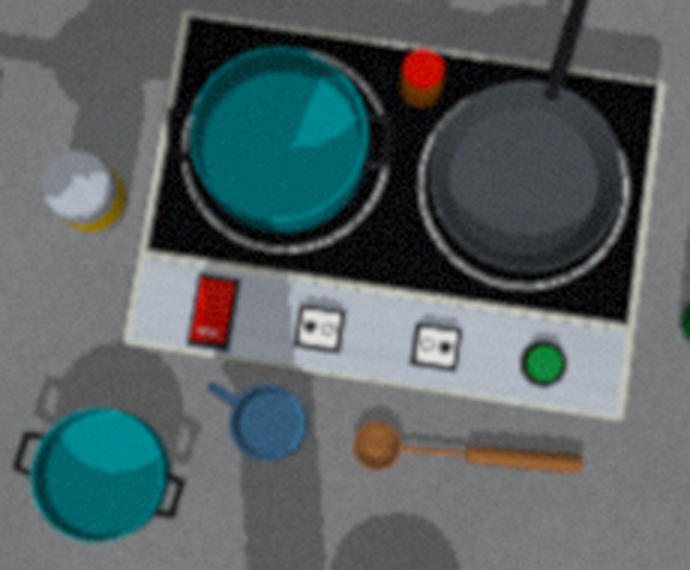

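View pics/c2.png

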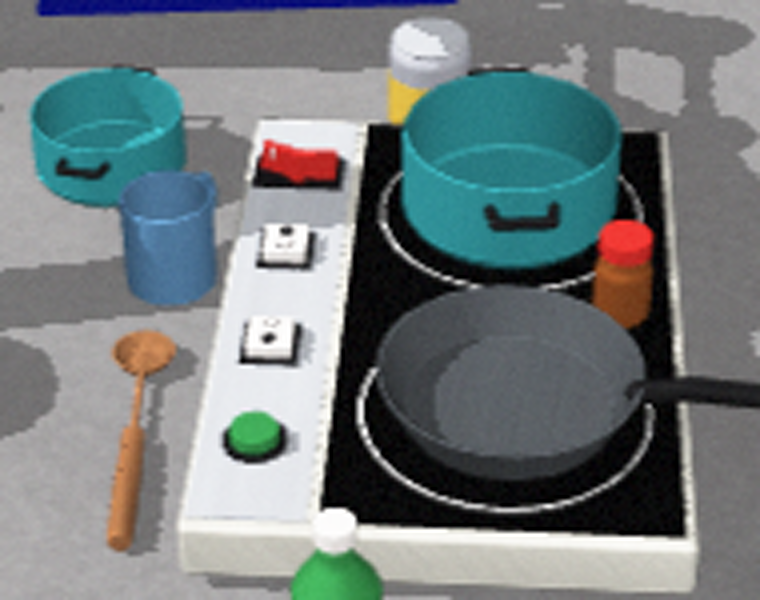

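The crops confirm it: the large teal pot stands on the left plate, and the frying pan is on the right one. So the key to press is key_left, with the left dot filled, at c1 (320,329). The decoy teal pot is on the worktop and smaller. Next I'll fit the hob pose.

```bash
cat > h.py <<'E'
import numpy as np
from scipy.spatial.transform import Rotation as R
def proj(c,P):
    q=np.array(c["attitude"]);r=R.from_quat(q[[1,2,3,0]])
    p=r.inv().apply(np.atleast_2d(P)-c["position"])*[1,-1,-1]
    u=p@np.array(c["camera_matrix"]).T
    return u[:,:2]/u[:,2:]
def hob(p,L): # x,y,yaw
    return R.from_euler('z',p[2]).apply(np.atleast_2d(L))+[p[0],p[1],0]
E
python3 - <<'E'
from station import manip
from h import *
from scipy.optimize import least_squares
T=manip.calibration("top");S=manip.calibration("side")
L1=np.array([[.18,.26,.06],[.18,-.26,.06],[-.18,-.26,.06],[-.18,.26,.06],[-.135,.06,.074],[-.135,-.06,.074],[-.135,-.17,.074]])
u1=np.array([[188,13],[663,85],[622,417],[126,343],[320,329],[437,347],[544,363]])/3+[155,130]-.33
L2=np.array([[-.135,.06,.074],[-.135,-.06,.074],[-.135,-.17,.074],[-.18,-.26,.06],[-.18,.26,.06]])
u2=np.array([[287,242],[271,337],[254,431],[183,522],[259,121]])/4+[180,140]-.375
f1=lambda p:(proj(T,hob(p,L1))-u1); f2=lambda p:(proj(S,hob(p,L2))-u2)
for n,f in(("top",lambda p:f1(p).ravel()),("side",lambda p:f2(p).ravel()),("both",lambda p:np.r_[f1(p).ravel(),f2(p).ravel()])):
    r=least_squares(f,[.45,0,0],loss='soft_l1');print(n,r.x.round(4),np.degrees(r.x[2]).round(2))
p=r.x;print(f1(p).round(1).tolist(),f2(p).round(1).tolist())
# press points: rocker near wing 24mm from pivot, z off ~ .06+.021
for n,l in(("mains",[-.159,.17,.0805]),("left",[-.135,.06,.074]),("right",[-.135,-.06,.074]),("start",[-.135,-.17,.074])):print(n,hob(p,l).round(4)[0])
s=manip.sense();print(R.from_quat(s["tool_rot"][[1,2,3,0]]).as_matrix().round(3))
E
```

```text
top [ 0.616  -0.0283 -0.134 ] -7.68
side [ 0.6175 -0.0298 -0.1303] -7.46
both [ 0.6167 -0.0286 -0.1321] -7.57
[[-2.5, -1.6], [1.9, -2.0], [1.6, 1.6], [-1.9, 0.2], [-0.0, -0.2], [0.1, -0.2], [0.6, 0.0]] [[-0.2, -0.5], [0.0, -0.8], [0.4, -0.3], [-1.4, 1.7], [-0.3, -1.0]]
mains [0.4815 0.1609 0.0805]
left [0.4908 0.0487 0.074 ]
right [ 0.475  -0.0703  0.074 ]
start [ 0.4605 -0.1793  0.074 ]
[[-0.001 -0.957  0.291]
 [-0.001  0.291  0.957]
 [-1.     0.    -0.002]]
```

The pose is consistent between the two views, and the key residuals are under 1 px. I'll move above the rocker with the fingers closed, aligned with the hob.

```bash
python3 -m jog '{"fingers":[-1,-1,-1,-1,-1],"delta_pos":[[3.1,-3.9,0],[3.1,-3.9,0],[3.1,-3.9,0],[3.1,-3.9,0],[3.1,-3.9,0]],"spin":[2,2,2,2,1.3]}'
python3 -m jog '{"fingers":[-1,-1,-1,-1,-1],"delta_pos":[[3.1,-3.9,0],[3.1,-3.9,0],[3.1,-3.9,0],[3.1,-3.9,0],[3.1,-3.9,0]],"spin":[0,0,0,0,0]}'
```

```text
time_s: 0.72
position: [0.3232, 0.3536, 0.2272]
tool_rot: [0.532, -0.466, 0.532, 0.466]
contact_force: [1.6, -0.4, -0.3]
grip_width: 0.0473
time_s: 1.35
position: [0.4782, 0.1586, 0.2272]
tool_rot: [0.532, -0.465, 0.532, 0.466]
contact_force: [0.3, 0.3, 0.1]
grip_width: 0.0009
```

```bash
python3 -m jog '{"fingers":[-1,-1,-1,-1,-1],"delta_pos":[[0.3,0.2,-3.5],[0,0,-3.5],[0,0,-3],[0,0,-1.5],[0,0,0]],"spin":[0,0,0,0,0]}'
python3 - <<'E'
from station import manip
from h import *
import cv2
s=manip.sense();print(s["position"],s["contact_force"])
a=manip.capture("side")[150:230,200:330,::-1]; cv2.imwrite("pics/p1.png",cv2.resize(a,(780,480),interpolation=cv2.INTER_CUBIC))
E
```

```text
time_s: 1.98
position: [0.48, 0.162, 0.1117]
tool_rot: [0.532, -0.465, 0.533, 0.466]
contact_force: [-0.3, -0.2, 0.0]
grip_width: 0.0005
[0.48002064 0.16196413 0.11170814] [-0.33964714 -0.17806654  0.0197909 ]
```

View pics/p1.png

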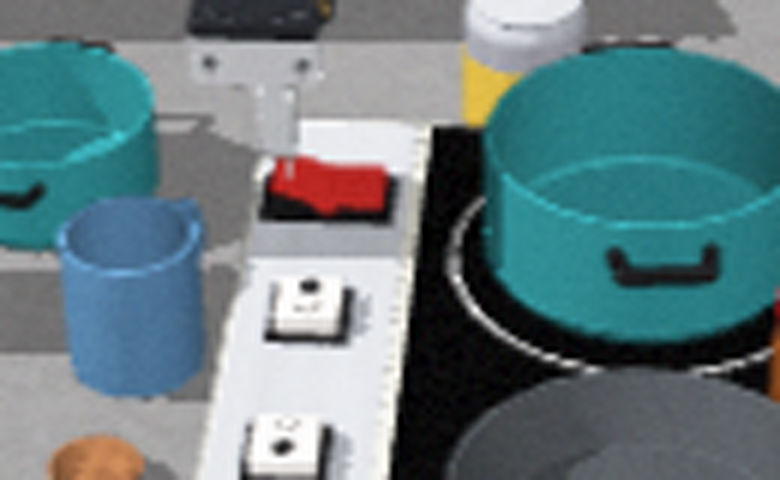

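The fingertips at (280,155) hover just above the near wing of the red rocker. Pressing now.

```bash
python3 -m jog '{"fingers":[-1,-1,-1,-1,-1],"delta_pos":[[0,0,-0.5],[0,0,-0.4],[0,0,-0.4],[0,0,-0.3],[0,0,0]],"spin":[0,0,0,0,0]}'
```

```text
time_s: 2.65
position: [0.4807, 0.162, 0.0962]
tool_rot: [0.532, -0.466, 0.532, 0.465]
contact_force: [0.3, -0.1, -0.2]
grip_width: 0.0006
```

```bash
python3 -m jog '{"fingers":[-1,-1,-1,-1,-1],"delta_pos":[[0,0,-0.1],[0,0,-0.1],[0,0,0],[0,0,0],[0,0,0]],"spin":[0,0,0,0,0]}'
python3 - <<'E'
from station import manip
import cv2
s=manip.sense();print(s["position"],s["contact_force"],s["wrist_torque"])
a=manip.capture("side")[150:230,200:330,::-1]; cv2.imwrite("pics/p2.png",cv2.resize(a,(780,480),interpolation=cv2.INTER_CUBIC))
E
```

```text
time_s: 3.28
position: [0.481, 0.162, 0.0952]
tool_rot: [0.532, -0.466, 0.532, 0.465]
contact_force: [-1.0, -0.1, 5.3]
grip_width: 0.0005
[0.48104265 0.16197848 0.09515765] [-0.99639092 -0.14026502  5.2894316 ] [-0.02536934  0.30760297 -0.03532832]
```

View pics/p2.png

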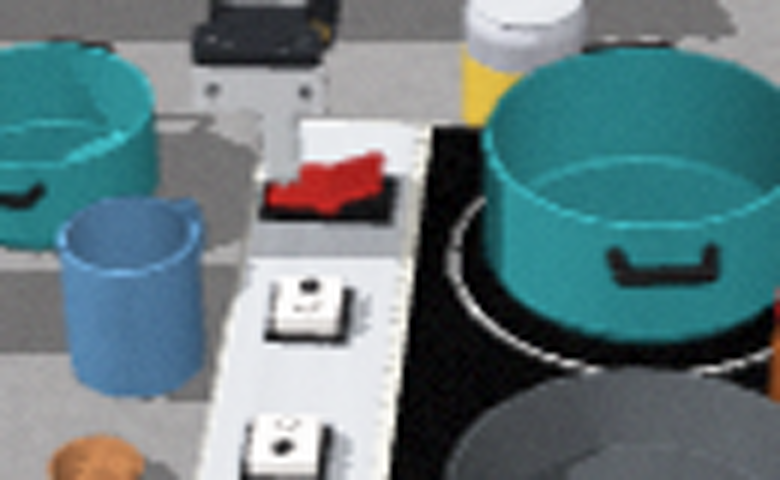

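The near wing (290,195) is level and the far wing is up. The tip sits at 73 mm with 5.3 N against the stop, so the rocker is on. Next is the left key.

```bash
python3 -m jog '{"fingers":[-1,-1,-1,-1,-1],"delta_pos":[[0,0,3],[0,0,1],[0.5,-5.6,0],[0.5,-5.7,0],[0,0,0]],"spin":[0,0,0,0,0]}'
```

```text
time_s: 3.95
position: [0.4911, 0.0459, 0.1341]
tool_rot: [0.533, -0.465, 0.534, 0.464]
contact_force: [0.1, 0.8, 0.4]
grip_width: 0.0003
```

```bash
python3 -m jog '{"fingers":[-1,-1,-1,-1,-1],"delta_pos":[[0,0,-1.5],[0,0,-1.3],[0,0,0],[0,0,0],[0,0,0]],"spin":[0,0,0,0,0]}'
python3 - <<'E'
from station import manip
import cv2
a=manip.capture("side")[150:230,200:330,::-1]; cv2.imwrite("pics/p3.png",cv2.resize(a,(780,480),interpolation=cv2.INTER_CUBIC))
E
```

```text
time_s: 4.58
position: [0.4909, 0.0495, 0.1068]
tool_rot: [0.532, -0.466, 0.532, 0.466]
contact_force: [-0.1, -0.1, 0.9]
grip_width: 0.0008
```

View pics/p3.png

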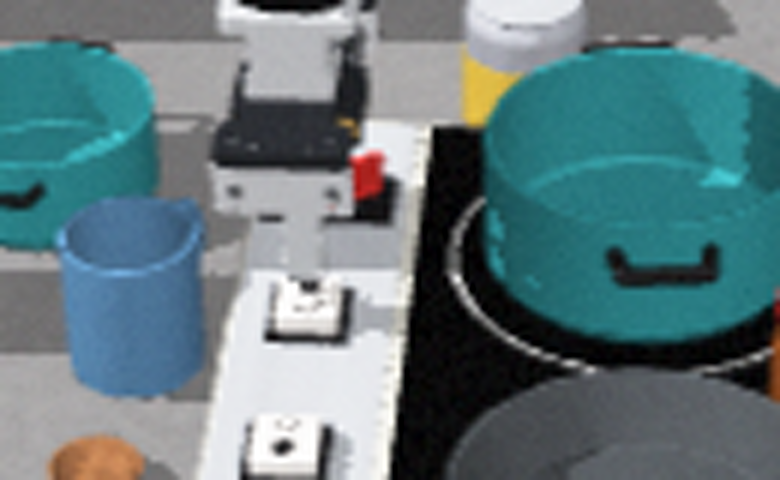

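The fingertips (308,275) are about 11 mm above the left key (310,300), and the rocker is still on. Pressing.

```bash
python3 -m jog '{"fingers":[-1,-1,-1,-1,-1],"delta_pos":[[0,0,-0.8],[0,0,-0.4],[0,0,-0.4],[0,0,-0.2],[0,0,0]],"spin":[0,0,0,0,0]}'
python3 -m jog '{"fingers":[-1,-1,-1,-1,-1],"delta_pos":[[0,0,-0.1],[0,0,-0.05],[0,0,0],[0,0,0],[0,0,0]],"spin":[0,0,0,0,0]}'
```

```text
time_s: 5.25
position: [0.4906, 0.049, 0.0892]
tool_rot: [0.532, -0.466, 0.532, 0.466]
contact_force: [-1.4, 0.0, 7.7]
grip_width: 0.0001
time_s: 5.88
position: [0.4906, 0.0491, 0.0891]
tool_rot: [0.532, -0.466, 0.532, 0.465]
contact_force: [-3.5, 0.3, 17.1]
grip_width: 0.0005
```

The key is at its stop: tip at 67 mm, and the force rose without further travel. I'll lift and go to start.

```bash
python3 -m jog '{"fingers":[-1,-1,-1,-1,-1],"delta_pos":[[0,0,3.2],[0,0,1.2],[-0.6,-4.6,0],[-0.6,-4.6,0],[-0.6,-4.6,0]],"spin":[0,0,0,0,0]}'
python3 -m jog '{"fingers":[-1,-1,-1,-1,-1],"delta_pos":[[-0.6,-4.6,0],[-0.6,-4.4,0],[0,0,0],[0,0,-1.5],[0,0,-1]],"spin":[0,0,0,0,0]}'
python3 - <<'E'
from station import manip
import cv2
s=manip.sense();print(s["position"],s["contact_force"])
a=manip.capture("side")[170:270,190:320,::-1]; cv2.imwrite("pics/p4.png",cv2.resize(a,(780,600),interpolation=cv2.INTER_CUBIC))
E
```

```text
time_s: 6.5
position: [0.4721, -0.0901, 0.1304]
tool_rot: [0.532, -0.466, 0.532, 0.466]
contact_force: [0.6, 0.2, -0.4]
grip_width: 0.0006
time_s: 7.12
position: [0.4599, -0.1773, 0.1044]
tool_rot: [0.532, -0.465, 0.532, 0.467]
contact_force: [-0.4, 1.6, -0.6]
grip_width: 0.0003
[ 0.4598968  -0.1773413   0.10444304] [-0.39343304  1.63855231 -0.57270953]
```

View pics/p4.png

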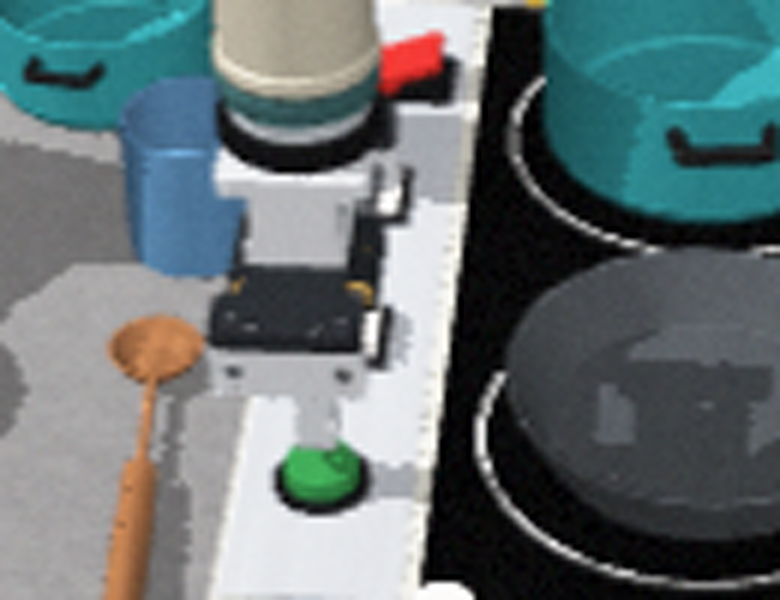

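The fingertips (318,440) are over the green button (320,468), about 8 mm up. Before pressing start I take the forces as proof that the key is in. Pressing and releasing.

```bash
python3 -m jog '{"fingers":[-1,-1,-1,-1,-1],"delta_pos":[[0,0,-0.5],[0,0,-0.5],[0,0,-0.4],[0,0,-0.1],[0,0,0]],"spin":[0,0,0,0,0]}'
python3 -m jog '{"fingers":[-1,-1,-1,-1,-1],"delta_pos":[[0,0,-0.1],[0,0,0],[0,0,0],[0,0,0],[0,0,0]],"spin":[0,0,0,0,0]}'
```

```text
time_s: 7.8
position: [0.4608, -0.1786, 0.0913]
tool_rot: [0.533, -0.465, 0.532, 0.465]
contact_force: [0.4, 3.1, 4.8]
grip_width: 0.0006
time_s: 8.43
position: [0.4609, -0.1787, 0.0902]
tool_rot: [0.533, -0.465, 0.532, 0.465]
contact_force: [0.7, 4.0, 5.3]
grip_width: 0.0005
```

```bash
python3 -m jog '{"fingers":[-1,-1,-1,-1,-1],"delta_pos":[[0,0,-0.1],[0,0,-0.05],[0,0,0],[0,0,0],[0,0,0]],"spin":[0,0,0,0,0]}'
```

```text
time_s: 9.05
position: [0.4609, -0.1787, 0.09]
tool_rot: [0.533, -0.466, 0.532, 0.465]
contact_force: [-1.8, 5.0, 14.1]
grip_width: 0.0001
```

The button is bottomed out: 14 N with no further travel. I'll release, retreat and check.

```bash
python3 -m jog '{"fingers":[-1,-1,-1,-1,-1],"delta_pos":[[0,0,2],[0,0,4],[0,0,4],[0,0,2],[0,0,0]],"spin":[0,0,0,0,0]}'
python3 -m jog '{"fingers":[-1,-1,-1,-1,-1],"delta_pos":[[-5,0,1],[-5,0,0],[-5,0,0],[0,0,0],[0,0,0]],"spin":[0,0,0,0,0]}'
python3 - <<'E'
from station import manip
import cv2,numpy as np
s=manip.sense();print(s["time_s"],s["contact_force"])
S=manip.capture("side")[:,:,::-1];T=manip.capture("top")[:,:,::-1]
a=cv2.resize(S[140:330,175:375],(400,380),interpolation=cv2.INTER_CUBIC)
b=cv2.resize(T[130:320,155:430],(400,380*400//550),interpolation=cv2.INTER_CUBIC)
b=cv2.copyMakeBorder(b,0,380-b.shape[0],0,0,cv2.BORDER_CONSTANT)
cv2.imwrite("pics/end.png",np.hstack([a,b]))
k=cv2.resize(S[165:265,215:275],(360,600),interpolation=cv2.INTER_CUBIC)
k0=cv2.resize(cv2.imread("pics/side0.png")[165:265,215:275],(360,600),interpolation=cv2.INTER_CUBIC)
cv2.imwrite("pics/ctl.png",np.hstack([k0,k]))
E
```

```text
time_s: 9.68
position: [0.4613, -0.1802, 0.2095]
tool_rot: [0.532, -0.467, 0.532, 0.464]
contact_force: [1.0, -0.4, -0.9]
grip_width: 0.0006
time_s: 10.3
position: [0.3108, -0.1793, 0.2179]
tool_rot: [0.532, -0.465, 0.532, 0.465]
contact_force: [1.0, 0.1, -0.8]
grip_width: 0.0004
10.3 [ 1.01031386  0.13202135 -0.83166158]
```

View pics/end.png

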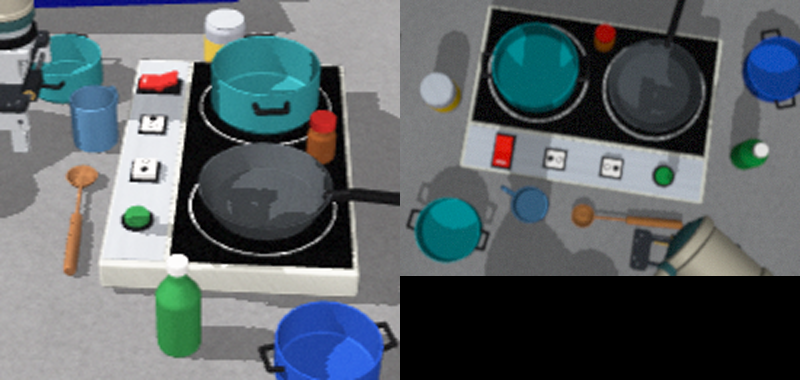

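View pics/ctl.png

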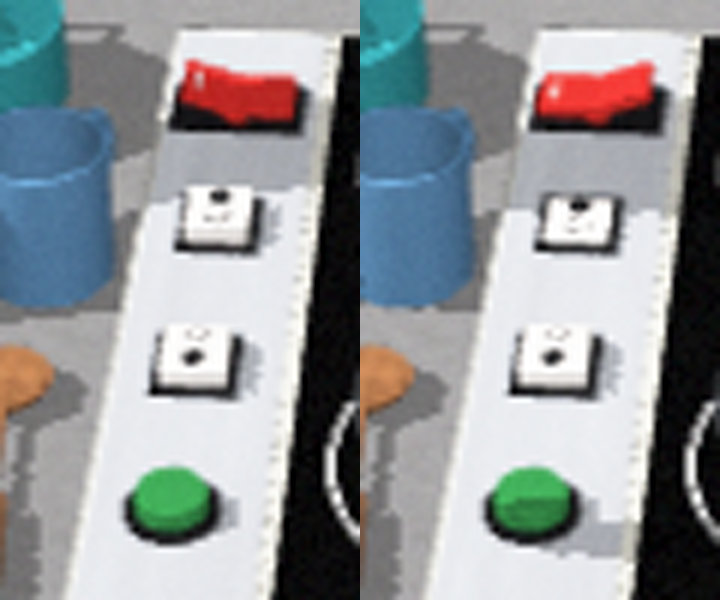

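In the before/after comparison, the rocker (595,95) is on and the left key (577,220) is in. The right key (553,357) is still out, and the start button (530,495) has sprung back. Nothing else has shifted, so I'm handing in.

```bash
python3 -c "
from station import manip
print(manip.hand_in())"
```

```text
the job is handed in; nothing more can be done
None
```

The hob is started for the large teal pot on the left plate, and the job was handed in with the clock at about 10 s. With closed fingertips I pressed the red rocker to on, then the left key fully in, then the start button fully down and let it spring back.

- **Rocker:** it stopped at its level position with 5.3 N on the fingertips, and the last picture shows it tipped to on.
- **Left key:** it reached its stop about 7 mm down at 17 N, and it stayed in.
- **Start button:** it reached its stop about 6 mm down at 14 N, and the last picture shows it back out.
- **Everything else:** the right key is still out, and no cookware or other object has visibly moved. The arm is clear of everything.

**Unexplained or disagreeing checks:**
- I saw a sideways force of up to 5 N while pressing start. I took it for friction at the fingertip, because it was gone after release and the soap bottle beside it shows no sign of having moved.
- The hob's outer corners fitted the pose about 2–3 pixels worse than the controls did. The keys and start button themselves fitted within about 1 pixel.

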